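# Close the pressure arm of a wire feed head and lock it with its clevis pin

### The arm

A 7-joint arm with a two-finger parallel gripper is mounted at the origin on the work surface; the furniture and walls round the work are solid. World frame = base frame: x ahead of the robot, y to its left, z up, the work surface at z = 0. Lengths are in m, angles in rad, forces in N, time in s.
With the tool pointing down it reaches from about 0.4 to 0.875 m from the base axis. Payload 19.3 kg.
Tool frame: the origin (TCP) lies at the very end of the fingers, on their centre line; the grasp point (between the pads) lies 19 mm behind it; z points along the fingers, y is the line along which they close (so a half turn about z gives the same grasp; the last joint's range is limited). The gripper opens to 85 mm and grips with 20 to 120 N. Pads are 22 mm wide; open, the fingers measure 114 mm over their backs; the gripper's body (76 mm by 85 mm) begins 54 mm behind the grasp point. The pads swing forward as they close: fully open they stand 13 mm farther back than shut.
Start: joints at [-1.245, 0.521, -0.036, 1.599, 0.021, 1.021, -0.113], TCP at [0.241, 0.577, 0.231] pointing down, gripper open.
Joint ranges: [-2.91, 2.91], [-0.3, 2.13], [-1.5, 1.42], [0.17, 2.43], [-1.26, 4.41], [0.16, 1.93], [-2.52, 2.52]. Speed limits (rad/s): [1.89, 1.89, 2.39, 2.39, 3.01, 3.01, 3.01].

### API

Orientations are given as [roll, pitch, yaw] about the fixed x, y, z axes, in that order (R = Rz(yaw) Ry(pitch) Rx(roll)).
In Python, from workcell import monitor, optics, job_done gives the robot as it stands.
- The arm moves only by the shell command python3 -m handwheel 'ROWS' [FORCE]. ROWS is JSON, a list of rows, each an object of numbers: "dx", "dy", "dz": the shift along the tool's x, y, z in cm; "wx", "wy", "wz": the turn, a rotation vector about the tool's x, y, z in rad; "claw": the opening in per cent of the stroke, from 0 (shut) to 100 (fully open). A call has 1 to 8 rows; each row shifts and turns the commanded pose from where the row before left it, along the tool's axes as they then stand; what a row does not reach is not made up. A row lasts 1/8 s, in which the tool goes at most 62.5 mm and 10.7 degrees, less where a joint would pass 70% of its speed; a pose out of reach is approached as far as the arm can. A call with a gripper value outside its range is refused whole. The fingers move at their own pace and stop on an object; FORCE is the grip in N (left out, the last holds). Time passes only in rows, so rows that do not move let the fingers close. It gives the time, the measured TCP pose, the force, the opening and the grip force at its end, in the units of the state.
- monitor.observe(): the state, without advancing time (a new reading comes with each control period).
- optics.grab_frame(name): name is "scene" or "top" or "wrist"; returns a dict with "frame" (420x560x3 uint8, blue, green, red), "fovy" (degrees; the focal length in pixels is half the picture's height over the tangent of half this angle, whatever the lens; pixels are square), "cx", "cy" (the principal point, pixels), "R" (3x3) and "t" (3): a world point X has camera coordinates R X + t. Camera axes: x right, y down, z forward; pixel columns grow to the right and rows downward; lengths in m; the calibration is good to about 2 mm. A picture is of the moment at which its call begins. There is no depth.
- job_done(): hands the job in; it is judged then, once.
Trained networks look in the newest picture that a camera, given by its name, has taken for a name from the list of things; names that differ only in an ending like _2 or _b are one class to them, and where a whole thing is asked for, a point or a joint stands for the part that bears it (a point fixed in the world has none). Each returns a list of dicts, best first, with "p" (0 to 1); they miss things now and then, are a little off and sometimes report something else, mostly with a low value. They report only what shows in the picture. A call takes as long as a camera call.
- optics.masks_of(name, camera): "region" (420x560 bool, what is visible of it) and "rect" ([left, top, width, height] in pixels, round what is visible of it).
The state is a dict: "clock": time; "qpos": joint angles; "qd": joint speeds; "joint_efforts": joint torques, N m; "position": TCP position; "tool_rot": TCP orientation; "force": force on the tool from outside, world axes, zero at the start; "moment": the same for the moment, N m; "grip_width": finger opening in m; "finger_force": force on a finger pad.
Only numpy, scipy, OpenCV 4.12 (cv2) and the standard library are available. Lean on these libraries where they do the work, as an engineer would, in place of code of your own. Each camera call takes 0.05 s, during which the arm holds its last target. There are 200 camera calls.

### The job

The feed wheel has been changed, so make the wire feed head ready again: swing its pressure arm fully shut, so that its lug lies in the fork with the holes in line, and then take the red-knobbed pin from the block and push it through fork and lug until its collar sits on the fork. Let go of it, and leave the black-knobbed pin and the other things on the board where they are.

Things in the scene. Friction and masses are not known exactly. Their poses are not given: they have to be found in the camera images.
- feed_head: Wire feed head: green stand, 180 x 200 mm foot, 100 mm high, fixed on the board. Origin at the foot's underside centre; x away from the robot. On it lies an aluminium face, 170 x 200 mm, that rises away from the robot at 30 degrees to the level and carries two black 47 mm wheels, the fork at its left and the pressure arm; all but the arm's knob (63 mm) stands 46 mm or less out from the face.
- fork_hole (a point): Centre of the steel fork's hole at the top cheek's outer face. z points out of the hole (30 degrees from vertical, leaning back towards the robot; the pin goes in along -z), x up the slope, y left. Hole 13.8 mm wide, chamfered, straight through both cheeks (34 x 34 x 8 mm each, 12 mm slot between). Nothing nearby stands over 10 mm above the mouth, but the arm's knob.
- plunger_ball (a point): Spring ball in the wall of the fork's lower cheek, 24 mm below the mouth (brass plunger on the fork's right side). It catches the pin's nose: a pin let go too early stops on it with the collar 4 to 6 mm short of the fork; a light push of a few newtons takes it past the ball and home, where it stays.
- pressure_arm (a joint): Turn of the pressure arm, rad: 0 is shut, on its stop, lug hole in line with the fork's; it grows as the arm's free end swings up the slope (clockwise seen facing the face), 0.9 at most. Starts at 0.28 to 0.5. It stays where it is left; about 1 to 3 N at the knob moves it. The arm is dark steel, 10 mm thick, turns parallel to the face, carries a wheel, and has a lug with a 13.8 mm hole.
- lever_knob (a point): Grip point on the black knob at the arm's free (left) end: on the knob's axis, 23 mm above the arm's bar, 13 mm below the knob's top. Knob round, 22 mm wide, 32 mm high, its axis parallel to the fork hole's. 0.221 m from the pivot's axis. Shut, it stands 65 mm to the left (+y of fork_hole) of the fork's hole. z along the knob, outwards.
- pivot_axis (a point): Point on the axis about which the pressure arm turns (bolt head at the right of the face), level with lever_knob over the face. Axes parallel to those of fork_hole; the arm turns about its z.
- lock_pin: The pin to use, with the red knob. Origin on its axis at the collar's underside, z towards the knob. Steel shank 12 mm thick, reaching 33 mm below the origin, the last 5 mm tapering to 6 mm; collar 22 mm wide, 4 mm thick; knob round, 18 mm wide, from 4 to 32 mm above the origin. 50 to 100 g. Stands upright in a hole of pin_block, collar on the block.
- thin_pin: The other pin in the block, with the black knob: shank 8 mm thick, otherwise the same shape and origin. Stays in its hole.
- pin_block: Fixed aluminium block on the board, 44 mm (x) by 115 mm (y) by 37 mm high; origin at its underside's centre. Two upright 14 mm holes at y = -30 and +30 mm hold the two pins, in either order. To take one, put the fingers on the block's -x and +x sides of the knob.
- spanner: Grey open-ended spanner, 162 x 29 x 8 mm, loose on the board; to be left alone. Origin at its underside.
- hex_key: Black L-shaped hex key, 83 x 32 x 5 mm, loose on the board; to be left alone.
- spare_roller: Grey grooved roller, 41 mm wide, 26 mm high, loose on the board; to be left alone. Origin at its underside.
- carton: Small brown carton, 50 x 70 x 35 mm, loose on the board; to be left alone. Origin at its underside.
- red_marker: Red and white marker pen, 135 x 17 x 16 mm, loose on the board; to be left alone.
- board: Plywood board laid across the blue crate, 480 (x) x 640 (y) x 12 mm; its top, on which everything stands, is 12 mm above its origin (z = 0.196). It does not move.

How it is judged:
By the outcome, as a careful person would: the job done as asked, in the order asked, and still so for the second after the job is handed in, with the robot touching nothing.
It also fails if it takes over 56 s, if anything falls off the work surface, if the arm or the gripper's body presses on something with over 40 N, if the wrist force passes 120 N, or if a joint passes its speed limit or range.

## Working session

There is one attempt and no reset: what is moved stays moved. The work goes in short steps, Python scripts to look and compute and a shell command to move; the robot and the scene stay as the last step left them, time stands still between calls to the robot, and variables do not carry over. Pictures are saved under pics/ and viewed, at most 10 in all, crops included, and the job is handed in when it is done.

```bash
ls; mkdir -p pics; python3 - <<'E'
from workcell import monitor, optics
import cv2,numpy as np
s=monitor.observe();print(s)
for n in("scene","top"):
    f=optics.grab_frame(n);cv2.imwrite(f"pics/{n}0.png",f["frame"])
    print(n,f["fovy"],f["cx"],f["cy"],np.round(f["R"],4).tolist(),np.round(f["t"],4).tolist())
    for k in("feed_head","lever_knob","lock_pin","thin_pin","pin_block","pivot_axis","plunger_ball"):
        try:
            for m in optics.masks_of(k,n)[:2]:
                ys,xs=np.nonzero(m["region"]);print(k,round(m["p"],2),m["rect"],xs.mean().round(1),ys.mean().round(1))
        except Exception as e: print(k,e)
E
```

```text
pics
{'clock': 0.0, 'qpos': array([-1.24519318,  0.5220052 , -0.0363563 ,  1.59997799,  0.02120627,
        1.02110001, -0.11281343]), 'qd': array([-0.00206038, -0.00013703, -0.00195478,  0.00049774,  0.00113937,
        0.00199791, -0.00047951]), 'joint_efforts': array([-3.57383260e-04, -9.27084732e+01,  1.98006526e+00, -3.69927621e+01,
        1.78903830e-02,  8.42278154e-03,  1.19026681e-04]), 'position': array([0.24086251, 0.57637255, 0.23074165]), 'tool_rot': array([-3.14048946e+00,  6.92944314e-05,  2.74579393e+00]), 'force': array([-0.18860625, -0.06637459,  0.04632704]), 'moment': array([-0.03050192, -0.01682615,  0.06587801]), 'finger_force': 0.0, 'grip_width': 0.08521525697631736}
scene 43.108486137501494 275.7066314864403 203.96207752898232 [[0.9099, -0.4144, 0.0167], [-0.295, -0.6751, -0.6762], [0.2915, 0.6103, -0.7366]] [-0.5072, 0.34, 1.1035]
feed_head 0.58 [240.0, 106.8, 104.9, 135.5] 291.3 185.6
feed_head 0.21 [318.9, 304.9, 10.2, 21.0] 323.9 312.6
lever_knob 0.58 [276.9, 105.5, 34.8, 98.5] 293.4 157.5
lock_pin 0.51 [318.7, 303.5, 13.7, 18.4] 323.6 312.4
thin_pin 0.63
[... 171 characters left out ...]
42.5, 107.7, 101.2, 126.8] 291.4 185.6
top 56.888749023448455 272.2946444301925 207.96263314815891 [[0.0049, -1.0, 0.0044], [-0.9954, -0.0053, -0.0952], [0.0953, -0.0039, -0.9954]] [-0.0404, 0.5467, 1.1292]
feed_head 0.79 [162.6, 129.5, 113.9, 84.7] 230.3 170.7
lever_knob 0.67 [165.2, 138.9, 107.0, 43.1] 218.7 159.2
lock_pin 0.6 [353.3, 204.4, 16.1, 9.0] 361.3 206.3
thin_pin 0.58 [381.2, 203.5, 10.9, 12.0] 386.4 208.7
pin_block 0.8 [347.1, 199.1, 51.7, 24.9] 371.5 208.6
pin_block 0.4 [164.3, 141.0, 103.5, 41.9] 220.7 159.8
pivot_axis 0.56 [166.4, 132.2, 113.4, 78.0] 230.5 170.6
plunger_ball 0.83 [167.8, 131.2, 114.9, 80.6] 230.4 170.7
plunger_ball 0.47 [165.0, 139.2, 104.3, 42.0] 219.9 159.7
```

```bash
python3 - <<'E'
import cv2,numpy as np
a=cv2.imread("pics/scene0.png")[90:390,200:400];b=cv2.imread("pics/top0.png")[110:260,140:420]
a=cv2.resize(a,None,fx=2,fy=2);b=cv2.resize(b,None,fx=1.42*1,fy=1.42)
c=cv2.resize(cv2.imread("pics/top0.png")[115:235,150:290],None,fx=2.8,fy=2.8)
o=np.zeros((600,800,3),np.uint8);o[:,:400]=a;o[:213,400:798]=b[:213,:398];o[220:556,400:792]=c
cv2.imwrite("pics/c0.png",o)
E
```

```text
(no output)
```

View pics/c0.png

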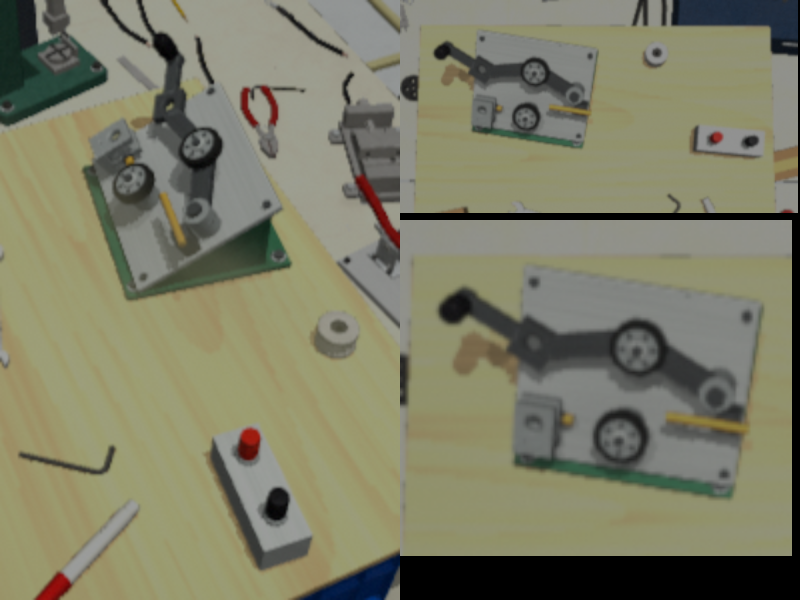

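View pics/scene0.png

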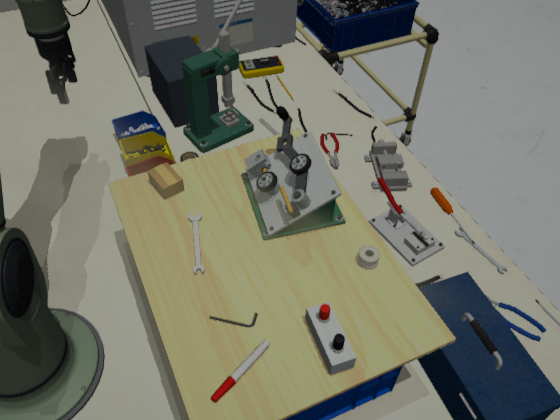

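The feed head sits at about (290,185) in the scene picture, with its arm swung open and its black knob at (283,112). The fork hole is at about (258,158) in scene and (197,187) in top. The red pin is at (325,306) and the black pin at (338,342). Next I triangulate these.

```bash
cat > h.py <<'E'
import numpy as np
from scipy.spatial.transform import Rotation as Ro
from workcell import monitor, optics
def K(f):
    F=f["frame"].shape[0]/2/np.tan(np.radians(f["fovy"])/2)
    return np.array([[F,0,f["cx"]],[0,F,f["cy"]],[0,0,1]])
def proj(f,X):
    X=np.atleast_2d(X); c=np.asarray(f["R"])@X.T+np.asarray(f["t"])[:,None]
    p=K(f)@c; return (p[:2]/p[2]).T
def ray(f,uv):
    R=np.asarray(f["R"]); d=R.T@np.linalg.inv(K(f))@np.array([*uv,1]); return -R.T@np.asarray(f["t"]), d/np.linalg.norm(d)
def tri(obs):
    A=np.zeros((3,3));b=np.zeros(3)
    for f,uv in obs:
        o,d=ray(f,uv);M=np.eye(3)-np.outer(d,d);A+=M;b+=M@o
    return np.linalg.solve(A,b)
def onz(f,uv,z):
    o,d=ray(f,uv); return o+d*(z-o[2])/d[2]
def tool():
    s=monitor.observe(); return np.array(s["position"]),Ro.from_euler("xyz",s["tool_rot"]).as_matrix(),s
def togo(p,R):
    "shift (cm, present tool axes) and rotvec (tool axes) to pose p,R"
    P,T,_=tool(); return np.round(T.T@(np.array(p)-P)*100,2), np.round(Ro.from_matrix(T.T@R).as_rotvec(),3)
E
python3 - <<'E'
from h import *
S=optics.grab_frame("scene");T=optics.grab_frame("top")
P={"fork":((258,158.5),(197.5,187.1)),"knob":((283,112.5),(169.6,145.4)),"pivot":((300,193.5),(263.2,176.4)),"lug":((284,141.5),(198.2,158.6)),"red":((325,306),(362.5,206.5)),"black":((339,336),(386.5,208.6))}
for k,(a,b) in P.items():
    X=tri([(S,a),(T,b)]);print(k,X.round(4),(proj(S,X)-a).round(1),(proj(T,X)-b).round(1))
E
```

```text
fork [0.5743 0.1422 0.258 ] [[-0.2  0. ]] [[ 0.1 -0.2]]
knob [0.6586 0.1954 0.3204] [[ 0.1 -0. ]] [[-0.   0.1]]
pivot [ 0.5965 -0.0156  0.2885] [[-0.7  0.1]] [[ 0.2 -0.6]]
lug [0.6348 0.1361 0.2912] [[ 0.4 -0.1]] [[-0.1  0.3]]
red [ 0.5299 -0.2508  0.2632] [[-0.7  0.1]] [[ 0.2 -0.5]]
black [ 0.5256 -0.3088  0.2594] [[-0.7  0.1]] [[ 0.2 -0.4]]
```

```bash
cat >> h.py <<'E'
def frame(yaw):
    "fork axes: columns x up slope, y left, z out"
    return Ro.from_euler("z",yaw).as_matrix()@Ro.from_euler("y",-np.pi/6).as_matrix()
def Rtool(yaw):
    F=frame(yaw); y=F[:,0]; z=-F[:,2]; return np.column_stack([np.cross(y,z),y,z])
E
python3 - <<'E'
from h import *
F=frame(-.148);print(F.round(3))
print(togo(np.array([.6586,.1954,.3204])+F[:,2]*.05,Rtool(-.148)))
E
```

```text
[[ 0.857  0.147 -0.495]
 [-0.128  0.989  0.074]
 [ 0.5    0.     0.866]]
(array([-50.81, -19.69, -13.24]), array([-0.444, -0.346,  1.291]))
```

```bash
python3 -m handwheel '[{"dz":-5},{"dz":-5},{"dz":-5},{"wx":-0.055,"wy":-0.043,"wz":0.161},{"wx":-0.055,"wy":-0.043,"wz":0.161},{"wx":-0.055,"wy":-0.043,"wz":0.161},{"wx":-0.055,"wy":-0.043,"wz":0.161}]'; python3 -m handwheel '[{"wx":-0.055,"wy":-0.043,"wz":0.161},{"wx":-0.055,"wy":-0.043,"wz":0.161},{"wx":-0.055,"wy":-0.043,"wz":0.161},{"wx":-0.055,"wy":-0.043,"wz":0.161},{}]'
python3 - <<'E'
from h import *
F=frame(-.148)
print(togo(np.array([.6586,.1954,.3204])+F[:,2]*.05,Rtool(-.148)),monitor.observe()["qpos"])
E
```

```text
(array([-50.81, -19.69, -13.24]), array([-0.444, -0.346,  1.291])) [-1.24521023  0.52138246 -0.03632549  1.59946853  0.02119765  1.02111877
 -0.11278989]schema error: expected keys dx, dy, dz, wx, wy, wz, claw
schema error: expected keys dx, dy, dz, wx, wy, wz, claw
```

```bash
python3 -m handwheel '[{"dx":0,"dy":0,"dz":-5,"wx":0,"wy":0,"wz":0,"claw":100},{"dx":0,"dy":0,"dz":-5,"wx":0,"wy":0,"wz":0,"claw":100},{"dx":0,"dy":0,"dz":-5,"wx":0,"wy":0,"wz":0,"claw":100},{"dx":0,"dy":0,"dz":0,"wx":-0.055,"wy":-0.043,"wz":0.161,"claw":100},{"dx":0,"dy":0,"dz":0,"wx":-0.055,"wy":-0.043,"wz":0.161,"claw":100},{"dx":0,"dy":0,"dz":0,"wx":-0.055,"wy":-0.043,"wz":0.161,"claw":100},{"dx":0,"dy":0,"dz":0,"wx":-0.055,"wy":-0.043,"wz":0.161,"claw":100}]' 30
python3 -m handwheel '[{"dx":0,"dy":0,"dz":0,"wx":-0.055,"wy":-0.043,"wz":0.161,"claw":100},{"dx":0,"dy":0,"dz":0,"wx":-0.055,"wy":-0.043,"wz":0.161,"claw":100},{"dx":0,"dy":0,"dz":0,"wx":-0.055,"wy":-0.043,"wz":0.161,"claw":100},{"dx":0,"dy":0,"dz":0,"wx":-0.055,"wy":-0.043,"wz":0.161,"claw":100},{"dx":0,"dy":0,"dz":0,"wx":0,"wy":0,"wz":0,"claw":100}]'
python3 - <<'E'
from h import *
F=frame(-.148)
print(togo(np.array([.6586,.1954,.3204])+F[:,2]*.05,Rtool(-.148)),monitor.observe()["qpos"])
E
```

```text
clock: 1.78
position: [0.2411, 0.5765, 0.3816]
tool_rot: [2.879, 0.089, 2.08]
force: [-0.3, -0.7, 0.6]
grip_width: 0.0851
finger_force: 0.0
clock: 2.4
position: [0.2396, 0.5774, 0.3804]
tool_rot: [2.622, 0.004, 1.429]
force: [0.1, 0.7, 0.2]
grip_width: 0.0854
finger_force: 0.0
(array([-31.85,  37.64,  23.59]), array([-0.004,  0.   ,  0.007])) [-1.75137522  0.41633459  0.30956369  1.52567392  0.41563377  1.26748652
 -1.74245319]
```

```bash
python3 -m handwheel '[{"dx":-3.2,"dy":3.8,"dz":2.3,"wx":0,"wy":0,"wz":0,"claw":100},{"dx":-3.2,"dy":3.8,"dz":2.3,"wx":0,"wy":0,"wz":0,"claw":100},{"dx":-3.2,"dy":3.8,"dz":2.3,"wx":0,"wy":0,"wz":0,"claw":100},{"dx":-3.2,"dy":3.8,"dz":2.3,"wx":0,"wy":0,"wz":0,"claw":100},{"dx":-3.2,"dy":3.8,"dz":2.3,"wx":0,"wy":0,"wz":0,"claw":100}]'
python3 -m handwheel '[{"dx":-3.2,"dy":3.8,"dz":2.3,"wx":0,"wy":0,"wz":0,"claw":100},{"dx":-3.2,"dy":3.8,"dz":2.3,"wx":0,"wy":0,"wz":0,"claw":100},{"dx":-3.2,"dy":3.8,"dz":2.3,"wx":0,"wy":0,"wz":0,"claw":100},{"dx":-3.2,"dy":3.8,"dz":2.3,"wx":0,"wy":0,"wz":0,"claw":100},{"dx":0,"dy":0,"dz":0,"wx":0,"wy":0,"wz":0,"claw":100},{"dx":0,"dy":0,"dz":0,"wx":0,"wy":0,"wz":0,"claw":100}]'
python3 - <<'E'
from h import *
import cv2
F=frame(-.148)
print(togo(np.array([.6586,.1954,.3204])+F[:,2]*.05,Rtool(-.148)),monitor.observe()["qpos"])
W=optics.grab_frame("wrist");cv2.imwrite("pics/w1.png",W["frame"])
print(proj(W,[[.6586,.1954,.3204],[.5743,.1422,.258],[.5965,-.0156,.2885],[.6348,.1361,.2912]]).round(1))
p,R,_=tool();print((R.T@(-np.array(W["R"]).T@W["t"]-p)).round(3))
E
```

```text
clock: 3.02
position: [0.439, 0.3843, 0.3766]
tool_rot: [2.623, 0.002, 1.429]
force: [-0.6, 1.3, 0.2]
grip_width: 0.0853
finger_force: 0.0
clock: 3.78
position: [0.5947, 0.2336, 0.3722]
tool_rot: [2.622, 0.002, 1.427]
force: [-0.5, -0.4, 0.1]
grip_width: 0.085
finger_force: 0.0
(array([-2.85,  3.37,  2.91]), array([-0.004, -0.001,  0.005])) [-1.06064676  0.2489113   0.50575849  1.80150327  0.32630148  0.75374357
 -0.93220233]
[[326.6 258.7]
 [195.4 325.8]
 [266.2 476.3]
 [284.6 321.9]]
[ 0.075  0.    -0.142]
```

View pics/w1.png

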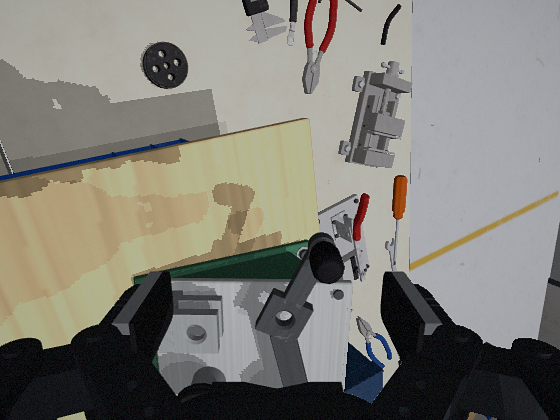

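The wrist picture agrees with the predictions: the knob top is at (327,258), the lug hole at (285,319) and the fork hole at (197,333). Next I straddle the knob.

```bash
python3 -m handwheel '[{"dx":-2.85,"dy":3.4,"dz":2,"wx":0,"wy":0,"wz":0,"claw":100},{"dx":0,"dy":0,"dz":3,"wx":0,"wy":0,"wz":0,"claw":100},{"dx":0,"dy":0,"dz":3,"wx":0,"wy":0,"wz":0,"claw":100},{"dx":0,"dy":0,"dz":2.7,"wx":0,"wy":0,"wz":0,"claw":70},{"dx":0,"dy":0,"dz":0,"wx":0,"wy":0,"wz":0,"claw":40},{"dx":0,"dy":0,"dz":0,"wx":0,"wy":0,"wz":0,"claw":0},{"dx":0,"dy":0,"dz":0,"wx":0,"wy":0,"wz":0,"claw":0},{"dx":0,"dy":0,"dz":0,"wx":0,"wy":0,"wz":0,"claw":0}]' 30
python3 -m handwheel '[{"dx":0,"dy":0,"dz":0,"wx":0,"wy":0,"wz":0,"claw":0},{"dx":0,"dy":0,"dz":0,"wx":0,"wy":0,"wz":0,"claw":0},{"dx":0,"dy":0,"dz":0,"wx":0,"wy":0,"wz":0,"claw":0}]'
python3 - <<'E'
from h import *
import cv2
W=optics.grab_frame("wrist");cv2.imwrite("pics/w2.png",W["frame"])
print(tool())
E
```

```text
clock: 4.82
position: [0.6722, 0.1945, 0.2972]
tool_rot: [2.621, 0.0, 1.427]
force: [-6.1, 2.5, 8.1]
grip_width: 0.0217
finger_force: 26.9
clock: 5.2
position: [0.6722, 0.1945, 0.2972]
tool_rot: [2.621, 0.0, 1.427]
force: [-7.0, 1.8, 8.3]
grip_width: 0.0214
finger_force: 26.9
(array([0.67218968, 0.1944979 , 0.29726831]), array([[ 1.43654914e-01,  8.58652373e-01,  4.92015618e-01],
       [ 9.89627817e-01, -1.24531388e-01, -7.16150585e-02],
       [-2.21051833e-04,  4.97200197e-01, -8.67635819e-01]]), {'clock': 5.25, 'qpos': array([-0.85183183,  0.42026691,  0.46824772,  1.77887026,  0.19344519,
        0.55553789, -0.74698537]), 'qd': array([ 0.00129791, -0.00024521, -0.00035096, -0.00063725,  0.00126675,
        0.00028576,  0.00021389]), 'joint_efforts': array([  2.31159903, -71.25754595,  12.03021169, -36.7468822 ,
         1.62021037,  -2.79483944,   0.1455786 ]), 'position': array([0.67218968, 0.1944979 , 0.29726831]), 'tool_rot': array([2.62122379e+00, 2.21051835e-04, 1.42664267e+00]), 'force': array([-6.41491325,  2.25432437,  8.62664434]), 'moment': array([ 0.3062033 ,  1.49164932, -0.07862383]), 'finger_force': 26.893370090983808, 'grip_width': 0.02137988350852284})
```

View pics/w2.png

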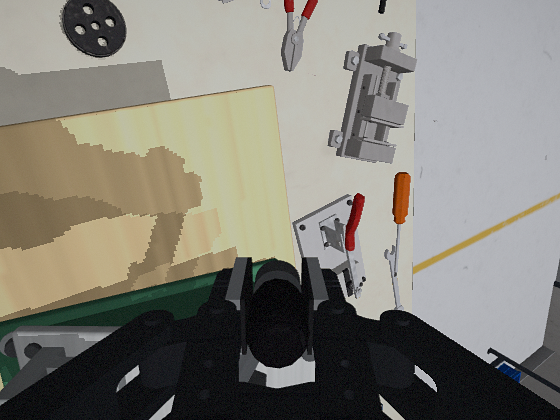

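The knob is gripped at a width of 21 mm. The tips rest lightly on the bar, so I lift 3 mm and then swing along the arc.

```bash
python3 -m handwheel '[{"dx":0,"dy":0,"dz":-0.3,"wx":0,"wy":0,"wz":0,"claw":0},{"dx":0.15,"dy":-0.87,"dz":0,"wx":0,"wy":0,"wz":-0.04,"claw":0},{"dx":0.15,"dy":-0.87,"dz":0,"wx":0,"wy":0,"wz":-0.04,"claw":0},{"dx":0.15,"dy":-0.87,"dz":0,"wx":0,"wy":0,"wz":-0.04,"claw":0},{"dx":0.15,"dy":-0.87,"dz":0,"wx":0,"wy":0,"wz":-0.04,"claw":0},{"dx":0.15,"dy":-0.87,"dz":0,"wx":0,"wy":0,"wz":-0.04,"claw":0},{"dx":0.15,"dy":-0.87,"dz":0,"wx":0,"wy":0,"wz":-0.04,"claw":0},{"dx":0.15,"dy":-0.87,"dz":0,"wx":0,"wy":0,"wz":-0.04,"claw":0}]'
python3 - <<'E'
from h import *
p,R,s=tool();print(p,R.T@s["force"])
d=frame(-.145).T@(p-[.5965,-.0156,.2885]);print(d,np.hypot(*d[:2]),np.arctan2(d[0],d[1]))
E
```

```text
clock: 6.25
position: [0.6176, 0.2067, 0.2669]
tool_rot: [2.64, 0.139, 1.674]
force: [17.5, 12.1, -29.4]
grip_width: 0.0208
finger_force: 32.7
[0.61755135 0.2066507  0.26688223] [14.16419708  3.07483525 33.22667723]
[-0.02058034  0.22296014 -0.01307998] 0.22390795925660253 -0.0920441911331394
```

```bash
python3 -m handwheel '[{"dx":0.1,"dy":0,"dz":0.22,"wx":0,"wy":0,"wz":0,"claw":0},{"dx":0.15,"dy":-0.87,"dz":0,"wx":0,"wy":0,"wz":-0.04,"claw":0},{"dx":0,"dy":0,"dz":0,"wx":0,"wy":0,"wz":0,"claw":0}]'
python3 - <<'E'
from h import *
p,R,s=tool();print(p,R.T@s["force"])
d=frame(-.145).T@(p-[.5965,-.0156,.2885]);print(d,np.hypot(*d[:2]),np.arctan2(d[0],d[1]))
E
```

```text
clock: 6.62
position: [0.611, 0.207, 0.2621]
tool_rot: [2.644, 0.157, 1.708]
force: [-6.2, 4.9, 2.4]
grip_width: 0.0211
finger_force: 34.6
[0.61099804 0.20703871 0.26212971] [ 5.21096852 -3.27305538 -5.45906301]
[-0.02862093  0.22239717 -0.01392549] 0.22423126553836767 -0.12798938450262998
```

```bash
python3 -m handwheel '[{"dx":0.14,"dy":-0.65,"dz":0,"wx":0,"wy":0,"wz":-0.03,"claw":0},{"dx":0.14,"dy":-0.65,"dz":0,"wx":0,"wy":0,"wz":-0.03,"claw":0},{"dx":0.08,"dy":-0.43,"dz":0,"wx":0,"wy":0,"wz":-0.02,"claw":0},{"dx":0,"dy":0,"dz":0,"wx":0,"wy":0,"wz":0,"claw":0}]'
python3 - <<'E'
from h import *
p,R,s=tool();print(p,R.T@s["force"])
d=frame(-.145).T@(p-[.5965,-.0156,.2885]);print(d,np.hypot(*d[:2]),np.arctan2(d[0],d[1]))
E
```

```text
clock: 7.12
position: [0.5957, 0.2066, 0.2535]
tool_rot: [2.657, 0.195, 1.779]
force: [-6.4, 5.5, 3.0]
grip_width: 0.0208
finger_force: 34.9
[0.59573897 0.20662021 0.25346653] [ 6.02839054 -2.53035196 -6.08202504]
[-0.04597623  0.21977825 -0.01390878] 0.2245357279239281 -0.20621982568936134
```

```bash
python3 -m handwheel '[{"dx":0.08,"dy":-0.43,"dz":0,"wx":0,"wy":0,"wz":-0.02,"claw":0},{"dx":0.04,"dy":-0.22,"dz":0,"wx":0,"wy":0,"wz":-0.01,"claw":0},{"dx":0,"dy":0,"dz":0,"wx":0,"wy":0,"wz":0,"claw":0}]'
python3 - <<'E'
from h import *
import cv2
p,R,s=tool();print(p,R.T@s["force"])
d=frame(-.145).T@(p-[.5965,-.0156,.2885]);print(d,np.hypot(*d[:2]),np.arctan2(d[0],d[1]))
E
```

```text
clock: 7.5
position: [0.5902, 0.2061, 0.2503]
tool_rot: [2.662, 0.209, 1.806]
force: [-5.8, 6.6, 1.8]
grip_width: 0.0211
finger_force: 35.3
[0.59015371 0.20610396 0.2503427 ] [ 7.22212861 -2.09186562 -4.86179042]
[-0.05225975  0.21846039 -0.01388807] 0.22462417930630327 -0.23480584854343697
```

Not at the stop yet, so I go on in small steps.

```bash
python3 -m handwheel '[{"dx":0.04,"dy":-0.22,"dz":0,"wx":0,"wy":0,"wz":-0.01,"claw":0},{"dx":0.04,"dy":-0.22,"dz":0,"wx":0,"wy":0,"wz":-0.01,"claw":0},{"dx":0,"dy":0,"dz":0,"wx":0,"wy":0,"wz":0,"claw":0}]'
python3 - <<'E'
from h import *
import cv2
p,R,s=tool();print(p,R.T@s["force"])
d=frame(-.145).T@(p-[.5965,-.0156,.2885]);print(d,np.hypot(*d[:2]),np.arctan2(d[0],d[1]))
f=optics.grab_frame("top")["frame"][115:235,150:290];g=optics.grab_frame("scene")["frame"][90:250,220:360]
cv2.imwrite("pics/c1.png",np.hstack([cv2.resize(f,(400,343)),cv2.resize(g,(300,343))]))
E
```

```text
clock: 7.88
position: [0.5888, 0.2059, 0.2498]
tool_rot: [2.661, 0.217, 1.823]
force: [19.1, 7.0, -1.2]
grip_width: 0.0208
finger_force: 44.0
[0.58876454 0.20592788 0.24984357] [ 2.17686972 17.6259858  10.05597556]
[-0.05367772  0.21808543 -0.01364576] 0.224594197741301 -0.24133451334064024
```

The force of 17 N and the angle of about -0.24 show the arm is on its stop. I release and back off.

```bash
python3 -m handwheel '[{"dx":0,"dy":0,"dz":0,"wx":0,"wy":0,"wz":0,"claw":40},{"dx":0,"dy":0,"dz":0,"wx":0,"wy":0,"wz":0,"claw":40},{"dx":0,"dy":0.1,"dz":0,"wx":0,"wy":0,"wz":0,"claw":40},{"dx":0,"dy":0,"dz":-1.5,"wx":0,"wy":0,"wz":0,"claw":40},{"dx":0,"dy":0,"dz":-4,"wx":0,"wy":0,"wz":0,"claw":60},{"dx":0,"dy":0,"dz":-5,"wx":0,"wy":0,"wz":0,"claw":100},{"dx":0,"dy":0,"dz":-5,"wx":0,"wy":0,"wz":0,"claw":100},{"dx":0,"dy":0,"dz":0,"wx":0,"wy":0,"wz":0,"claw":100}]'
python3 - <<'E'
from h import *
import cv2
W=optics.grab_frame("wrist");cv2.imwrite("pics/w3.png",W["frame"])
p,R,s=tool();print(p,R.T@s["force"])
F=frame(-.145); print("fork pred px",proj(W,[.5743,.1422,.258]), proj(W,np.array([.5888,.2059,.2498])+F[:,2]*.010-F[:,1]*.065))
Rd=np.column_stack([[.074,.997,0],[.997,-.074,0],[0,0,-1]])
print(togo([.53,-.25,.40],Rd),s["qpos"])
E
```

```text
clock: 8.98
position: [0.5108, 0.2168, 0.3863]
tool_rot: [2.663, 0.215, 1.824]
force: [0.3, 0.3, -0.3]
grip_width: 0.0852
finger_force: 0.0
[0.51104582 0.2162141  0.38449357] [-0.20532875 -0.22481099 -0.0394766 ]
fork pred px [[244.25277607 256.70045217]] [[244.64550357 256.89641817]]
(array([-44.88, -12.53,   2.85]), array([0.506, 0.133, 0.371])) [-1.17438072  0.06709168  0.46559082  1.95630405  0.49030281  0.83059937
 -0.69006332]
```

View pics/w3.png

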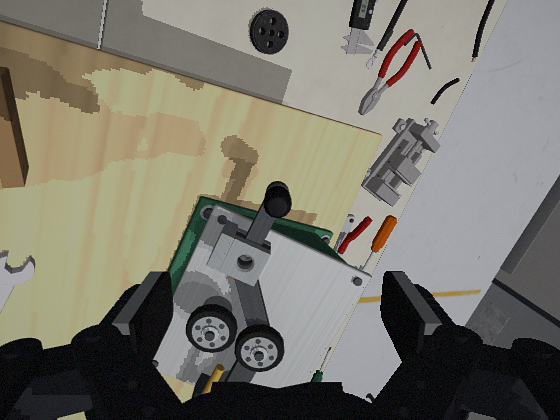

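The hole mouth is at (245,261) and the lug now lies in the fork. Next is the pin.

```bash
python3 -m handwheel '[{"dx":0,"dy":0,"dz":-4,"wx":0.1265,"wy":0.033,"wz":0.093,"claw":100},{"dx":-3,"dy":0,"dz":0,"wx":0.1265,"wy":0.033,"wz":0.093,"claw":100},{"dx":-5,"dy":0,"dz":0,"wx":0.1265,"wy":0.033,"wz":0.093,"claw":100},{"dx":-5,"dy":0,"dz":0,"wx":0.1265,"wy":0.033,"wz":0.093,"claw":100},{"dx":-5.5,"dy":0,"dz":0,"wx":0,"wy":0,"wz":0,"claw":100},{"dx":-5.5,"dy":0,"dz":0,"wx":0,"wy":0,"wz":0,"claw":100},{"dx":-5.5,"dy":0,"dz":0,"wx":0,"wy":0,"wz":0,"claw":100},{"dx":-5.5,"dy":0,"dz":0,"wx":0,"wy":0,"wz":0,"claw":100}]'
python3 - <<'E'
from h import *
Rd=np.column_stack([[.074,.997,0],[.997,-.074,0],[0,0,-1]])
print(togo([.53,-.25,.36],Rd),monitor.observe()["qpos"])
E
```

```text
clock: 10.02
position: [0.4854, -0.1313, 0.4291]
tool_rot: [-3.14, 0.004, 1.494]
force: [0.0, 0.7, 1.2]
grip_width: 0.0856
finger_force: 0.0
(array([-11.46,   5.37,   6.95]), array([-0.001,  0.004, -0.003])) [-0.49237145  0.20368796  0.78304033  1.63703184 -0.14196764  1.36169761
  0.23308758]
```

```bash
python3 -m handwheel '[{"dx":-5.5,"dy":2.7,"dz":2,"wx":0,"wy":0,"wz":0,"claw":100},{"dx":-5.5,"dy":2.7,"dz":3,"wx":0,"wy":0,"wz":0,"claw":100},{"dx":-0.4,"dy":0,"dz":1.5,"wx":0,"wy":0,"wz":0,"claw":100},{"dx":0,"dy":0,"dz":0,"wx":0,"wy":0,"wz":0,"claw":100}]'
python3 - <<'E'
from h import *
import cv2
W=optics.grab_frame("wrist");cv2.imwrite("pics/w4.png",W["frame"])
for k in("lock_pin","thin_pin","pin_block"):
    for m in optics.masks_of(k,"wrist")[:2]: print(k,round(m["p"],2),m["rect"])
print("pred",proj(W,[[.53,-.251,.265],[.5256,-.3088,.265]]))
p,R,s=tool();print(p,W["fovy"])
E
```

```text
clock: 10.52
position: [0.5278, -0.2409, 0.3667]
tool_rot: [-3.138, 0.004, 1.493]
force: [-0.1, 0.0, 0.2]
grip_width: 0.0853
finger_force: 0.0
lock_pin 0.68 [266.3, 199.1, 29.7, 39.6]
lock_pin 0.16 [268.5, 264.9, 24.1, 42.0]
pin_block 0.77 [255.6, 168.5, 54.2, 139.3]
pred [[281.21193307 221.39352463]
 [281.08037835 292.39974282]]
[ 0.52892528 -0.23983339  0.36907043] 60.827865145773295
```

View pics/w4.png

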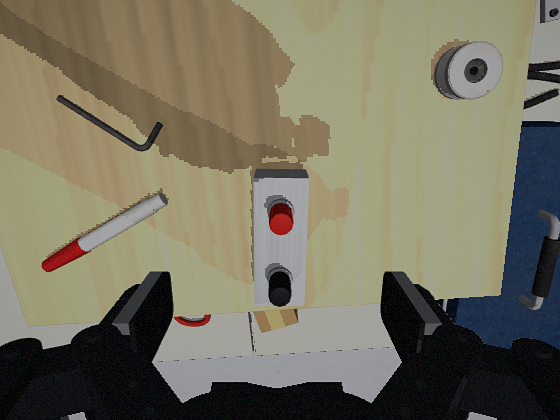

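The red knob's top is at (281,224), the black knob is at (280,285), and the block is aligned with the tool. I go down on the red pin.

```bash
python3 - <<'E'
from h import *
W=optics.grab_frame("wrist")
X=onz(W,(281.3,224),.265);print(X)
Rd=np.column_stack([[.074,.997,0],[.997,-.074,0],[0,0,-1]])
print(togo([X[0],X[1],.240],Rd))
E
```

```text
[ 0.53150942 -0.25275097  0.265     ]
(array([-1.21,  0.34, 12.91]), array([ 0.001,  0.004, -0.001]))
```

```bash
python3 -m handwheel '[{"dx":-1.2,"dy":0.3,"dz":3,"wx":0,"wy":0,"wz":0,"claw":80},{"dx":0,"dy":0,"dz":4,"wx":0,"wy":0,"wz":0,"claw":70},{"dx":0,"dy":0,"dz":4,"wx":0,"wy":0,"wz":0,"claw":70},{"dx":0,"dy":0,"dz":1.7,"wx":0,"wy":0,"wz":0,"claw":50},{"dx":0,"dy":0,"dz":0,"wx":0,"wy":0,"wz":0,"claw":0},{"dx":0,"dy":0,"dz":0,"wx":0,"wy":0,"wz":0,"claw":0},{"dx":0,"dy":0,"dz":0,"wx":0,"wy":0,"wz":0,"claw":0},{"dx":0,"dy":0,"dz":0,"wx":0,"wy":0,"wz":0,"claw":0}]' 50
python3 -m handwheel '[{"dx":0,"dy":0,"dz":0,"wx":0,"wy":0,"wz":0,"claw":0},{"dx":0,"dy":0,"dz":0,"wx":0,"wy":0,"wz":0,"claw":0}]'
```

```text
clock: 11.78
position: [0.5309, -0.2538, 0.2423]
tool_rot: [3.141, 0.004, 1.494]
force: [-4.0, 2.3, 8.2]
grip_width: 0.0162
finger_force: 49.7
clock: 12.02
position: [0.5309, -0.2538, 0.2423]
tool_rot: [3.141, 0.004, 1.494]
force: [-2.9, 1.7, 8.2]
grip_width: 0.0163
finger_force: 49.7
```

```bash
python3 -m handwheel '[{"dx":0,"dy":0,"dz":-1,"wx":0,"wy":0,"wz":0,"claw":0},{"dx":0,"dy":0,"dz":-3,"wx":0,"wy":0,"wz":0,"claw":0},{"dx":0,"dy":0,"dz":-5,"wx":0,"wy":0,"wz":0,"claw":0},{"dx":0,"dy":0,"dz":-5,"wx":0,"wy":0,"wz":0,"claw":0},{"dx":0,"dy":0,"dz":-4,"wx":0,"wy":0,"wz":0,"claw":0},{"dx":0,"dy":0,"dz":0,"wx":0,"wy":0,"wz":0,"claw":0}]'
python3 - <<'E'
from h import *
F=frame(-.145)
print(togo(np.array([.5743,.1422,.258])+F[:,2]*.11,Rtool(-.145)),monitor.observe()["qpos"])
E
```

```text
clock: 12.78
position: [0.5312, -0.2537, 0.4245]
tool_rot: [3.137, 0.005, 1.494]
force: [-0.7, -0.7, -1.8]
grip_width: 0.0165
finger_force: 49.0
(array([40.22, -4.25,  6.89]), array([-0.519, -0.013,  0.068])) [-0.19006495  0.40726783  0.80181762  1.44130641 -0.2899199   1.40907457
  0.53853336]
```

```bash
python3 -m handwheel '[{"dx":4,"dy":-0.5,"dz":0,"wx":0,"wy":0,"wz":0,"claw":0},{"dx":5,"dy":-0.5,"dz":0,"wx":0,"wy":0,"wz":0,"claw":0},{"dx":5.2,"dy":-0.5,"dz":0,"wx":0,"wy":0,"wz":0,"claw":0},{"dx":5.2,"dy":-0.5,"dz":0,"wx":0,"wy":0,"wz":0,"claw":0},{"dx":5.2,"dy":-0.5,"dz":0,"wx":0,"wy":0,"wz":0,"claw":0},{"dx":5.2,"dy":-0.5,"dz":0,"wx":0,"wy":0,"wz":0,"claw":0},{"dx":5.2,"dy":-0.5,"dz":0,"wx":0,"wy":0,"wz":0,"claw":0},{"dx":5,"dy":-0.5,"dz":0,"wx":0,"wy":0,"wz":0,"claw":0}]'
python3 -m handwheel '[{"dx":0,"dy":0,"dz":0,"wx":-0.13,"wy":-0.003,"wz":0.017,"claw":0},{"dx":0,"dy":0,"dz":0,"wx":-0.13,"wy":-0.003,"wz":0.017,"claw":0},{"dx":0,"dy":0,"dz":0,"wx":-0.13,"wy":-0.003,"wz":0.017,"claw":0},{"dx":0,"dy":0,"dz":0,"wx":-0.13,"wy":-0.003,"wz":0.017,"claw":0},{"dx":0,"dy":0,"dz":0,"wx":0,"wy":0,"wz":0,"claw":0}]'
python3 - <<'E'
from h import *
import cv2,pickle
F=frame(-.145);m=np.array([.5743,.1422,.258])
print(togo(m+F[:,2]*.06,Rtool(-.145)))
W=optics.grab_frame("wrist");pickle.dump(W,open("w5.pkl","wb"))
P,R,_=tool(); print("tip,hole pred px",proj(W,[P+R[:,2]*.0423,m]))
cv2.imwrite("pics/w5.png",W["frame"])
E
```

```text
clock: 13.78
position: [0.5208, 0.1508, 0.4193]
tool_rot: [-3.141, 0.004, 1.495]
force: [-0.7, -0.5, -0.7]
grip_width: 0.016
finger_force: 49.0
clock: 14.4
position: [0.5199, 0.1496, 0.4188]
tool_rot: [2.622, -0.003, 1.429]
force: [-0.2, -0.6, 0.7]
grip_width: 0.0161
finger_force: 49.2
(array([ 0.02, -3.24, 10.69]), array([-0.004, -0.004,  0.002]))
tip,hole pred px [[277.97773649 240.34066666]
 [240.39488573 187.17723246]]
```

View pics/w5.png

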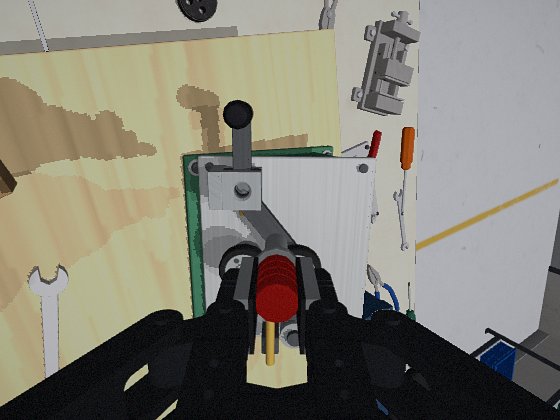

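The hole is at (242,190), 2 to 3 px from the prediction. I go closer and compare again.

```bash
python3 -m handwheel '[{"dx":-0.15,"dy":-3.2,"dz":0,"wx":0,"wy":0,"wz":0,"claw":0},{"dx":0,"dy":0,"dz":4,"wx":0,"wy":0,"wz":0,"claw":0},{"dx":0,"dy":0,"dz":4,"wx":0,"wy":0,"wz":0,"claw":0},{"dx":0,"dy":0,"dz":2,"wx":0,"wy":0,"wz":0,"claw":0},{"dx":0,"dy":0,"dz":0,"wx":0,"wy":0,"wz":0,"claw":0},{"dx":0,"dy":0,"dz":0,"wx":0,"wy":0,"wz":0,"claw":0}]'
python3 - <<'E'
from h import *
import cv2,pickle
F=frame(-.145);m=np.array([.5743,.1422,.258])
print(togo(m,Rtool(-.145)))
P,R,_=tool();out=[]
for c,h in(("wrist",110),("scene",35)):
    W=optics.grab_frame(c);pickle.dump(W,open(f"{c}6.pkl","wb"))
    q=proj(W,[P+R[:,2]*.0423,m]);print(c,q.round(1))
    u,v=np.round(q[1]).astype(int);u,v=max(u,h),max(v,h); print("crop",u-h,v-h,400/(2*h))
    out.append(cv2.resize(W["frame"][v-h:v+h,u-h:u+h],(400,400),interpolation=cv2.INTER_CUBIC))
cv2.imwrite("pics/c6.png",np.hstack(out))
E
```

```text
clock: 15.2
position: [0.5432, 0.1442, 0.3175]
tool_rot: [2.622, -0.002, 1.426]
force: [-1.0, 0.1, -0.6]
grip_width: 0.0164
finger_force: 49.2
(array([ 0.24, -0.26,  6.71]), array([-0.004, -0.001, -0.001]))
wrist [[276.8 240.2]
 [272.6 221.4]]
crop 163 111 1.8181818181818181
scene [[253.5 152.3]
 [257.8 158.5]]
crop 223 123 5.714285714285714
```

View pics/c6.png

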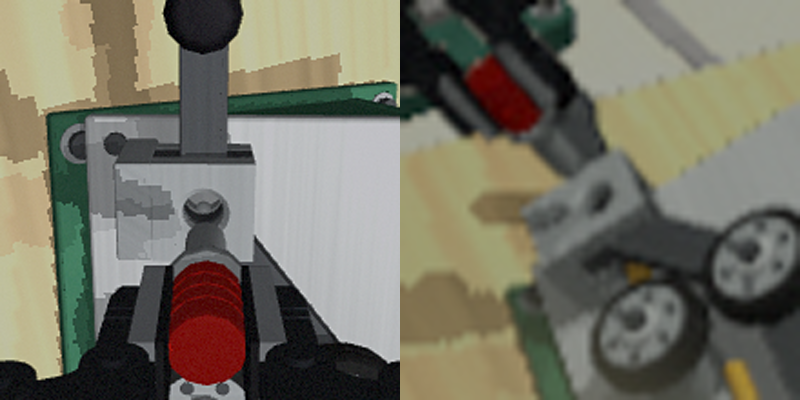

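In the wrist crop the hole is at wrist pixel (276.3,226) and the pin is in line just below it. In the scene crop the hole is at (258,157). I combine the rays.

```bash
python3 - <<'E'
from h import *
import pickle
F=frame(-.145);m=np.array([.5743,.1422,.258]);n=F[:,2]
W=pickle.load(open("wrist6.pkl","rb"));S=pickle.load(open("scene6.pkl","rb"))
o,d=ray(W,(276.3,226))
for k in(-.003,0,.003):
    X=o+d*(n@(m+k*n-o))/(n@d); print(k,X.round(4),togo(X,Rtool(-.145))[0],proj(S,X).round(1))
P,R,_=tool();print(proj(W,[P+R[:,2]*l for l in(.03,.0423,.067)]).round(1))
print(tri([(S,(258,157.1)),(W,(276.3,226))]).round(4))
E
```

```text
-0.003 [0.5772 0.1377 0.2565] [-0.23 -0.01  7.04] [[259.8 159.9]]
0 [0.5758 0.1389 0.2591] [-0.12 -0.01  6.74] [[259.  158.8]]
0.003 [0.5745 0.1402 0.2618] [-0.01 -0.01  6.44] [[258.3 157.8]]
[[276.5 248.4]
 [276.5 239.5]
 [276.5 224.4]]
[0.574  0.1409 0.2632]
```

```bash
python3 -m handwheel '[{"dx":-0.05,"dy":0,"dz":1,"wx":0,"wy":0,"wz":0,"claw":0},{"dx":0,"dy":0,"dz":1,"wx":0,"wy":0,"wz":0,"claw":0},{"dx":0,"dy":0,"dz":0.5,"wx":0,"wy":0,"wz":0,"claw":0},{"dx":0,"dy":0,"dz":0.3,"wx":0,"wy":0,"wz":0,"claw":0},{"dx":0,"dy":0,"dz":0.3,"wx":0,"wy":0,"wz":0,"claw":0},{"dx":0,"dy":0,"dz":0,"wx":0,"wy":0,"wz":0,"claw":0}]'
python3 - <<'E'
from h import *
P,R,s=tool();print(P,R.T@s["force"],R.T@s["moment"])
E
```

```text
clock: 16.05
position: [0.558, 0.1418, 0.2898]
tool_rot: [2.622, -0.002, 1.426]
force: [0.7, 0.3, -1.2]
grip_width: 0.0163
finger_force: 49.2
[0.55798995 0.14178355 0.28978717] [ 0.44034723 -0.06535177  1.39274276] [0.67803995 0.04092564 0.04693253]
```

```bash
python3 -m handwheel '[{"dx":0,"dy":0,"dz":0.4,"wx":0,"wy":0,"wz":0,"claw":0},{"dx":0,"dy":0,"dz":0.4,"wx":0,"wy":0,"wz":0,"claw":0},{"dx":0,"dy":0,"dz":0.4,"wx":0,"wy":0,"wz":0,"claw":0},{"dx":0,"dy":0,"dz":0,"wx":0,"wy":0,"wz":0,"claw":0}]'
python3 - <<'E'
from h import *
P,R,s=tool();print(P,R.T@s["force"],R.T@s["moment"])
E
```

```text
clock: 16.55
position: [0.5639, 0.1411, 0.2792]
tool_rot: [2.622, -0.002, 1.426]
force: [0.1, 2.6, -1.0]
grip_width: 0.0162
finger_force: 49.2
[0.56395    0.14112859 0.27920297] [ 2.58628625 -0.77694238  0.74352414] [0.68048006 0.63140972 0.02501537]
```

```bash
python3 -m handwheel '[{"dx":0.05,"dy":0,"dz":0.3,"wx":0,"wy":0,"wz":0,"claw":0},{"dx":0,"dy":0,"dz":0.3,"wx":0,"wy":0,"wz":0,"claw":0},{"dx":0,"dy":0,"dz":0.2,"wx":0,"wy":0,"wz":0,"claw":0},{"dx":0,"dy":0,"dz":0,"wx":0,"wy":0,"wz":0,"claw":0}]'
python3 - <<'E'
from h import *
P,R,s=tool();print(P,R.T@s["force"],R.T@s["moment"])
E
```

```text
clock: 17.05
position: [0.5678, 0.1419, 0.2733]
tool_rot: [2.622, -0.004, 1.427]
force: [-29.8, 4.3, 35.3]
grip_width: 0.0161
finger_force: 55.3
[0.56775255 0.14192047 0.27330258] [  0.08555334  -8.6531115  -45.57742827] [2.3899139  0.1612603  0.02952375]
```

```bash
python3 -m handwheel '[{"dx":0,"dy":-0.1,"dz":-0.2,"wx":0,"wy":0,"wz":0,"claw":0},{"dx":0,"dy":0,"dz":0,"wx":0,"wy":0,"wz":0,"claw":0}]'
python3 - <<'E'
from h import *
import cv2
P,R,s=tool();print(P,R.T@s["force"],R.T@s["moment"])
out=[]
for c,(u,v),h in(("wrist",(280,260),70),("scene",(258,152),35)):
    W=optics.grab_frame(c); out.append(cv2.resize(W["frame"][v-h:v+h,u-h:u+h],(400,400),interpolation=cv2.INTER_CUBIC))
cv2.imwrite("pics/c7.png",np.hstack(out))
E
```

```text
clock: 17.3
position: [0.5663, 0.1417, 0.274]
tool_rot: [2.621, -0.002, 1.427]
force: [-0.2, 4.5, 3.4]
grip_width: 0.0164
finger_force: 50.6
[0.56629691 0.14171104 0.27401616] [ 4.44338851  0.9130451  -3.37810772] [0.29140961 1.13046337 0.04093443]
```

View pics/c7.png

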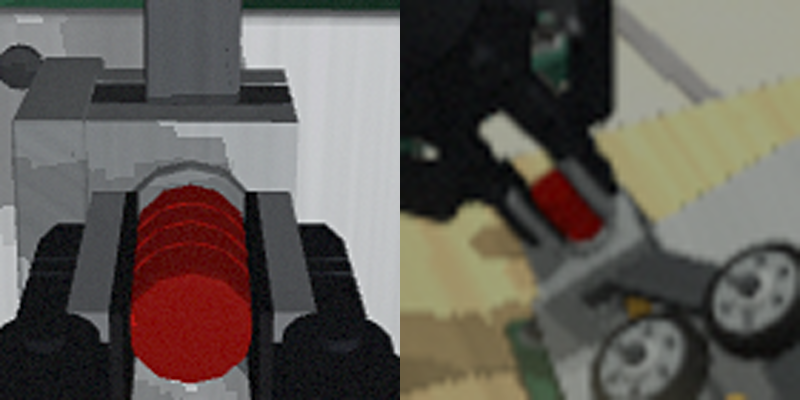

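The collar appears to be at or near the fork. I push once more with the sideways load relieved.

```bash
python3 -m handwheel '[{"dx":0.03,"dy":0,"dz":0.15,"wx":0,"wy":0,"wz":0,"claw":0},{"dx":0,"dy":0,"dz":0,"wx":0,"wy":0,"wz":0,"claw":0}]'
python3 - <<'E'
from h import *
P,R,s=tool();print(P,R.T@s["force"])
E
python3 -m handwheel '[{"dx":0,"dy":0,"dz":0.15,"wx":0,"wy":0,"wz":0,"claw":0},{"dx":0,"dy":0,"dz":0,"wx":0,"wy":0,"wz":0,"claw":0}]'
python3 - <<'E'
from h import *
P,R,s=tool();print(P,R.T@s["force"])
E
```

```text
clock: 17.65
position: [0.5669, 0.1419, 0.273]
tool_rot: [2.622, -0.003, 1.427]
force: [-17.5, 4.6, 25.1]
grip_width: 0.0161
finger_force: 53.7
[0.56693816 0.14188089 0.27299697] [  2.15526571  -3.11484206 -30.72636639]
clock: 17.9
position: [0.5675, 0.1419, 0.2719]
tool_rot: [2.622, -0.003, 1.427]
force: [-28.3, 4.0, 38.4]
grip_width: 0.0163
finger_force: 57.3
[0.56753125 0.14186052 0.27194679] [ 4.46894731e-02 -5.71949964e+00 -4.75037313e+01]
```

The pin is on a hard stop and the fingers now slide on the knob. I let go, back off, and check with a light push on the knob's top.

```bash
python3 -m handwheel '[{"dx":0,"dy":0,"dz":-0.25,"wx":0,"wy":0,"wz":0,"claw":0},{"dx":0,"dy":0,"dz":0,"wx":0,"wy":0,"wz":0,"claw":35},{"dx":0,"dy":0,"dz":0,"wx":0,"wy":0,"wz":0,"claw":50},{"dx":0,"dy":0,"dz":-1,"wx":0,"wy":0,"wz":0,"claw":50},{"dx":0,"dy":0,"dz":-2.5,"wx":0,"wy":0,"wz":0,"claw":50},{"dx":0,"dy":0,"dz":-3,"wx":0,"wy":0,"wz":0,"claw":0},{"dx":0,"dy":0,"dz":0,"wx":0,"wy":0,"wz":0,"claw":0},{"dx":0,"dy":0,"dz":0,"wx":0,"wy":0,"wz":0,"claw":0}]'
python3 - <<'E'
from h import *
import cv2
P,R,s=tool();print(P,R.T@s["force"],s["grip_width"])
out=[]
for c,(u,v),h in(("wrist",(280,235),90),("scene",(258,152),35)):
    W=optics.grab_frame(c); out.append(cv2.resize(W["frame"][v-h:v+h,u-h:u+h],(400,400),interpolation=cv2.INTER_CUBIC))
cv2.imwrite("pics/c8.png",np.hstack(out))
E
```

```text
clock: 18.9
position: [0.5342, 0.1462, 0.3296]
tool_rot: [2.622, -0.002, 1.427]
force: [-0.3, -0.6, 0.2]
grip_width: 0.0003
finger_force: 0.0
[0.53419067 0.14617449 0.32964372] [-0.60978021 -0.1274475  -0.27116952] 0.000295040020548058
```

```bash
python3 -m handwheel '[{"dx":0,"dy":0,"dz":2.5,"wx":0,"wy":0,"wz":0,"claw":0},{"dx":0,"dy":0,"dz":0.6,"wx":0,"wy":0,"wz":0,"claw":0},{"dx":0,"dy":0,"dz":0,"wx":0,"wy":0,"wz":0,"claw":0}]'
python3 - <<'E'
from h import *
P,R,s=tool();print(P,R.T@s["force"],s["grip_width"])
E
```

```text
clock: 19.38
position: [0.5496, 0.1432, 0.3025]
tool_rot: [2.622, -0.0, 1.425]
force: [0.1, -0.3, -0.0]
grip_width: -0.0
finger_force: 0.0
[0.54958205 0.14318144 0.30253293] [-0.29145738  0.11827676  0.08865854] -3.993428242578969e-05
```

```bash
python3 -m handwheel '[{"dx":0,"dy":0,"dz":0.4,"wx":0,"wy":0,"wz":0,"claw":0},{"dx":0,"dy":0,"dz":0.2,"wx":0,"wy":0,"wz":0,"claw":0},{"dx":0,"dy":0,"dz":0,"wx":0,"wy":0,"wz":0,"claw":0}]'
python3 - <<'E'
from h import *
P,R,s=tool();print(P,R.T@s["force"])
E
python3 -m handwheel '[{"dx":0,"dy":0,"dz":0.2,"wx":0,"wy":0,"wz":0,"claw":0},{"dx":0,"dy":0,"dz":0,"wx":0,"wy":0,"wz":0,"claw":0}]'
python3 - <<'E'
from h import *
P,R,s=tool();print(P,R.T@s["force"])
E
```

```text
clock: 19.75
position: [0.5525, 0.1435, 0.2977]
tool_rot: [2.622, -0.002, 1.426]
force: [-0.5, -0.2, 0.5]
grip_width: 0.0002
finger_force: 0.0
[0.55253087 0.14347735 0.29770376] [-0.22631817 -0.2033974  -0.67314728]
clock: 20.0
position: [0.5535, 0.1433, 0.2958]
tool_rot: [2.622, -0.002, 1.426]
force: [-0.6, -0.8, -0.4]
grip_width: -0.0002
finger_force: 0.0
[0.55354105 0.1433219  0.2958451 ] [-0.8386231  -0.66526591  0.10395953]
```

```bash
for i in 1; do python3 -m handwheel '[{"dx":0,"dy":0,"dz":0.2,"wx":0,"wy":0,"wz":0,"claw":0},{"dx":0,"dy":0,"dz":0,"wx":0,"wy":0,"wz":0,"claw":0}]'; done
python3 -m handwheel '[{"dx":0,"dy":0,"dz":0.15,"wx":0,"wy":0,"wz":0,"claw":0},{"dx":0,"dy":0,"dz":0,"wx":0,"wy":0,"wz":0,"claw":0}]'
python3 - <<'E'
from h import *
P,R,s=tool();print(P,R.T@s["force"])
F=frame(-.145);print(((P-[.5745,.1402,.2618])@F*1e3).round(1))
E
```

```text
clock: 20.25
position: [0.5546, 0.1432, 0.2941]
tool_rot: [2.622, -0.002, 1.426]
force: [0.0, 1.4, 0.8]
grip_width: -0.0001
finger_force: 0.5
clock: 20.5
position: [0.556, 0.1438, 0.2938]
tool_rot: [2.62, -0.003, 1.427]
force: [-8.9, 2.5, 17.0]
grip_width: 0.0001
finger_force: 9.6
[0.55596264 0.1438014  0.29376945] [  1.23091299   0.49327949 -19.26549019]
[-0.4  0.9 37.1]
```

View pics/c8.png

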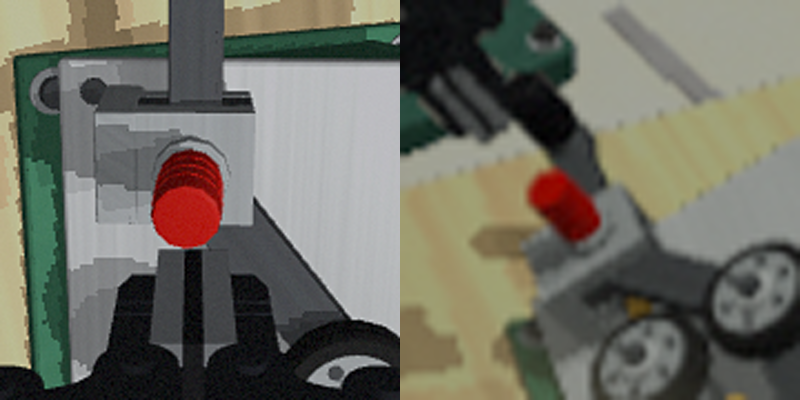

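The push on the knob's top meets a firm stop at 19 N. I back off and measure in the wrist picture, by edge positions, how far the collar is from the fork.

```bash
python3 -m handwheel '[{"dx":0,"dy":0,"dz":-1,"wx":0,"wy":0,"wz":0,"claw":0},{"dx":0,"dy":0,"dz":-2,"wx":0,"wy":0,"wz":0,"claw":0},{"dx":-3,"dy":0,"dz":-1,"wx":0,"wy":0,"wz":0,"claw":0},{"dx":-2,"dy":0,"dz":0,"wx":0,"wy":0,"wz":0,"claw":0},{"dx":0,"dy":0,"dz":0,"wx":0,"wy":0,"wz":0,"claw":0}]'
python3 - <<'E'
from h import *
import pickle,cv2
W=optics.grab_frame("wrist");S=optics.grab_frame("scene");pickle.dump((W,S),open("f9.pkl","wb"));cv2.imwrite("pics/w9.png",W["frame"])
F=frame(-.145)
for nm,m in(("k3",np.array([.5745,.1402,.2618])),("tri",np.array([.574,.1409,.2632]))):
  q=lambda x,y,z:proj(W,m+F@np.array([x,y,z])/1e3)[0].round(1)
  print(nm,"edge",q(0,17,0),q(0,-17,0),q(-17,0,0),q(17,0,0))
  for h in(0,5): print(h,"rim bottom",q(0,11,h),"rim top",q(0,11,h+4),"rim top near",q(0,-11,h+4),"sides",q(-11,0,h+4),q(11,0,h+4),"knob top",q(0,9,h+32),q(0,-9,h+32),"c",q(0,0,h+32),"scene knobtop",proj(S,m+F[:,2]*(h+32)/1e3)[0].round(1))
f=W["frame"].astype(int)
c=int(q(0,11,0)[0]);r=int(q(0,17,0)[1])
print(c,r);
for cc in(c-1,c+2): print([tuple(f[i,cc]) if 0 else int(f[i,cc].mean()) for i in range(r-12,r+40)])
red=(f[:,:,2]>110)&(f[:,:,1]<70)&(f[:,:,0]<70);ys,xs=np.nonzero(red[100:400,200:340]);print("red",xs.min()+200,xs.max()+200,ys.min()+100,ys.max()+100)
g=S["frame"].astype(int);red=(g[:,:,2]>100)&(g[:,:,1]<70);ys,xs=np.nonzero(red[130:180,235:275]);print("scene red",xs.min()+235,xs.max()+235,ys.min()+130,ys.max()+130)
E
```

```text
clock: 21.12
position: [0.5282, 0.0951, 0.3274]
tool_rot: [2.622, -0.003, 1.425]
force: [0.4, 1.5, 0.1]
grip_width: 0.0002
finger_force: 0.0
k3 edge [279.1 111.2] [279.1 168. ] [251.  140.3] [307.2 140.2]
0 rim bottom [279.1 121.6] rim top [279.1 122. ] rim top near [279.1 159.4] sides [260.6 141. ] [297.6 140.9] knob top [279.3 129.3] [279.3 164.2] c [279.3 147. ] scene knobtop [250.9 149.5]
5 rim bottom [279.1 122.1] rim top [279.1 122.5] rim top near [279.1 160.8] sides [260.2 142. ] [298.1 141.9] knob top [279.4 130.1] [279.4 165.9] c [279.4 148.3] scene knobtop [249.8 148.2]
tri edge [279.4 110.1] [279.4 167.5] [251.1 139.5] [307.7 139.4]
0 rim bottom [279.4 120.6] rim top [279.4 121. ] rim top near [279.4 158.8] sides [260.8 140.2] [298.1 140.2] knob top [279.7 128.3] [279.7 163.5] c [279.7 146.2] scene knobtop [250.6 148.9]
5 rim bottom [279.4 121.1] rim top [279.5 121.6] rim top near [279.5 160.1] sides [260.4 141.2] [298.5 141.1] knob top [279.7 129.1] [279.7 165.2] c [279.7 147.4] scene knobtop [249.4 147.6]
279 110
[77, 78, 80, 79, 82, 77, 80, 78, 81, 82, 55, 52, 52, 167, 162, 161, 162, 161, 162, 161, 161, 160, 162, 165, 96, 165, 162, 164, 119, 69, 67, 75, 44, 33, 58, 83, 85, 75, 85, 84, 79, 83, 83, 84, 79, 81, 80, 85, 78, 78, 76, 83]
[78, 81, 77, 82, 80, 76, 76, 78, 80, 79, 55, 54, 52, 165, 159, 156, 154, 156, 154, 157, 156, 155, 156, 157, 134, 114, 163, 159, 165, 80, 57, 56, 63, 47, 43, 70, 86, 84, 90, 87, 84, 89, 88, 77, 83, 81, 83, 76, 82, 85, 84, 80]
red 257 291 126 164
scene red 248 257 146 157
```

```bash
python3 - <<'E'
from h import *
Rd=Ro.from_euler("z",-.145).as_matrix()@np.array([[0,1,0],[1,0,0],[0,0,-1.]])
print(togo([.675,.052,.385],Rd),monitor.observe()["qpos"])
P,R,_=tool();print((np.array([.675,.052,.385])-P)*100)
E
```

```text
(array([-2.3 , 16.  ,  2.51]), array([ 0.52 , -0.002,  0.   ])) [-1.24258018  0.06261809  0.82809633  2.13308674  0.4307033   0.5611583
 -0.89066717]
[14.64915919 -4.46522623  5.76334946]
```

```bash
python3 -m handwheel '[{"dx":0,"dy":0,"dz":-5,"wx":0,"wy":0,"wz":0,"claw":0},{"dx":-0.8,"dy":5.3,"dz":0,"wx":0,"wy":0,"wz":0,"claw":0},{"dx":-0.8,"dy":5.3,"dz":0,"wx":0,"wy":0,"wz":0,"claw":0},{"dx":-0.8,"dy":5.3,"dz":0,"wx":0.13,"wy":0,"wz":0,"claw":0},{"dx":0,"dy":0,"dz":0,"wx":0.13,"wy":0,"wz":0,"claw":0},{"dx":0,"dy":0,"dz":0,"wx":0.13,"wy":0,"wz":0,"claw":0},{"dx":0,"dy":0,"dz":0,"wx":0.13,"wy":0,"wz":0,"claw":0},{"dx":0,"dy":3.5,"dz":4,"wx":0,"wy":0,"wz":0,"claw":0}]'
python3 -m handwheel '[{"dx":0,"dy":0,"dz":0,"wx":0,"wy":0,"wz":0,"claw":0},{"dx":0,"dy":0,"dz":0,"wx":0,"wy":0,"wz":0,"claw":0}]'
python3 - <<'E'
from h import *
import pickle,cv2
W=optics.grab_frame("wrist");pickle.dump(W,open("f10.pkl","wb"))
F=frame(-.145);m=np.array([.574,.1406,.2626])
q=lambda x,y,z:proj(W,m+F@np.array([x,y,z])/1e3)[0].round(1)
print("cheek",[q(*p,0) for p in((17,17),(17,-17),(-17,-17),(-17,17))])
for h in(0,5): print(h,"knobtop c",q(0,0,h+32),"knob/collar up",q(9,0,h+4),"collar rim bottom near",q(11,0,h),"edge",q(17,0,0))
f=W["frame"].astype(int);u,v=q(0,0,15).astype(int)
red=(f[:,:,2]>90)&(f[:,:,1]<60)&(f[:,:,0]<60);ys,xs=np.nonzero(red[v-40:v+40,u-60:u+60]);print("red",xs.min()+u-60,xs.max()+u-60,ys.min()+v-40,ys.max()+v-40, "med row",np.median(ys)+v-40)
a=q(-25,0,30);b=q(30,0,0);print(a,b)
for off in(-8,0,8):
  A=q(0,off,0);print("row",A[1]);r=int(round(A[1]));c0=int(a[0]);print(c0,[int(x) for x in f[r,c0:int(b[0])+5].mean(1)])
print(monitor.observe()["qpos"])
E
```

```text
clock: 22.22
position: [0.6528, 0.051, 0.4008]
tool_rot: [3.103, 0.011, 1.407]
force: [0.9, 1.0, -0.5]
grip_width: -0.0001
finger_force: 0.0
clock: 22.48
position: [0.6511, 0.0509, 0.4006]
tool_rot: [3.103, 0.012, 1.406]
force: [-0.5, 0.6, -0.1]
grip_width: -0.0
finger_force: 0.0
cheek [array([160.3,  69.6]), array([165.9, 119.6]), array([132.9, 118.9]), array([126.4,  71.8])]
0 knobtop c [108.6  96.2] knob/collar up [150.7  95.3] collar rim bottom near [157.   95.2] edge [163.1  95.1]
5 knobtop c [101.9  96.3] knob/collar up [145.3  95.4] collar rim bottom near [151.7  95.3] edge [163.1  95.1]
red 93 142 82 110 med row 95.0
[86.8 96.7] [177.   94.8]
row 106.8
86 [146, 144, 143, 146, 145, 146, 148, 148, 150, 153, 156, 158, 77, 48, 59, 63, 59, 60, 65, 57, 59, 64, 33, 41, 32, 40, 36, 41, 34, 40, 37, 34, 44, 40, 37, 37, 39, 38, 34, 54, 33, 33, 26, 26, 34, 46, 41, 31, 35, 28, 26, 70, 110, 130, 127, 126, 126, 93, 72, 67, 67, 112, 126, 126, 124, 126, 124, 123, 123, 125, 128, 127, 124, 114, 97, 100, 97, 100, 98, 96, 92, 79, 50, 47, 45, 45, 47, 44, 47, 42, 46, 47, 110, 102, 100, 99]
row 95.5
[... 226 characters left out ...]
, 49, 43, 69, 129, 124, 123, 103, 97, 94, 79, 124, 124, 121, 121, 126, 127, 127, 126, 103, 99, 98, 100, 97, 97, 95, 97, 80, 48, 47, 48, 43, 46, 44, 48, 43, 43, 49, 112, 98, 97, 99, 100]
row 83.9
86 [145, 147, 150, 152, 153, 153, 153, 152, 155, 155, 110, 53, 52, 60, 62, 55, 53, 52, 45, 53, 49, 49, 44, 47, 40, 48, 40, 46, 51, 43, 47, 47, 42, 41, 36, 49, 53, 47, 41, 47, 42, 46, 56, 50, 44, 44, 33, 40, 48, 34, 51, 131, 123, 122, 125, 113, 97, 95, 87, 115, 128, 123, 122, 122, 122, 122, 122, 123, 128, 128, 124, 98, 97, 101, 98, 98, 96, 94, 98, 67, 46, 41, 43, 44, 47, 42, 45, 44, 42, 53, 134, 96, 99, 99, 102, 97]
[-0.67702538  0.5543223   0.85934671  1.33421345 -0.40238746  1.39575569
 -0.00558729]
```

The measured gap from collar rim to cheek edge is 8 px. Expected is about 6 to 7 px seated and about 12 px on the ball. That and the firm stop under both the 45 N and the 19 N push say the pin is home. The robot is clear of everything, so I hand in.

```bash
python3 -c "
from workcell import job_done
print(job_done())"
```

```text
the job is handed in; nothing more can be done
None
```

I swung the pressure arm onto its stop, pushed the red-knobbed pin through fork and lug, let go of it and handed the job in at about 22.5 s; a firm stop under 45 N and 19 N pushes and a collar-to-edge gap of 8 px (6–7 expected seated, about 12 on the ball) indicate it is home, though I could not confirm the last 1–2 mm by image.

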